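# Turn down the dimmer, then rock out the tight lamp module and hold it

## Task

Change-of-lamp job on the white lamp unit: first turn its black dimmer dial anticlockwise down to its minimum stop. Then take the orange tab of the lamp module, which two stiff clips hold tightly in its socket, rock it side to side (towards the dial and away from it, over to the stop each way) until it frees, and lift it straight out. Finish while still holding it in the gripper, upright and still, just clear above its socket (lowest end about 1 to 4 cm above the top of the unit), the dial still at minimum and the canister, cover-glass box and marker nearby left where they are.

Things in the scene. Friction and masses are not known exactly. Their poses are not given: they have to be found in the camera images.
- lamp_unit: white box-shaped lamp unit, fixed, 110 mm (x) by 200 mm (y), 58 mm high; origin at the centre of its underside, z up. On its top the dimmer dial's axis is at (0, -50 mm) and the lamp socket's centre at (0, +50 mm) in its frame; nothing else there stands over 2 mm high. A steel light outlet sticks 14 mm out of its front (-x) face
- dimmer (a joint): angle of the dimmer dial in rad: 0 at the minimum (anticlockwise stop), growing as it is turned clockwise seen from above, to 4.71 at the maximum; it starts between 0.6 and 1.4. Turns stiffly (0.04 N m) and stays where it is left
- dimmer_grip (a point): grip point of the dial: on its axis, 37 mm above the unit's top (95 mm above the worktop). A disc of 44 mm diameter, its top 14 mm above the unit's top, carries an upright black bar 42 mm long, 14 mm thick, up to 44 mm above the unit's top. The bar lies along this point's x and turns with the dial; at the minimum its white pointer (-x end) points at the red dot, 45 deg towards +y from the unit's -x
- lamp_tab (a point): centre of the loose lamp module's orange grip tab: upright plate 12 mm thick (x), 26 mm wide (y), 36 mm tall; grip across the 12 mm (fingers closing along x), at or up to 6 mm above this point. Seated: axes as the unit's, 90 mm above the worktop. Under the tab is a black head 44x30 mm, 9 mm thick, its underside 6 mm above the unit's top. Module 0.12 kg, 100 mm tall, 50 mm of it in the socket
- lamp_foot (a point): middle of the lamp module's rounded lowest end, 82 mm below lamp_tab along the module's axis; 8 mm above the worktop while seated. In the socket the module rocks only sideways (along y of the unit), about an axis along x that lies 6 mm above this point; it has 1.5 mm of play along x each way. Its neck is 36 mm (x) by 11 mm (y), with a shoulder 19 mm wide (y)
- socket_mouth (a point): centre of the socket's mouth, level with the top of the lamp unit (58 mm above the worktop); axes as the lamp unit's. The opening is 39 mm (x) by 26 mm (y)
- clip_left (a joint): how far the brass clip on the socket's +y side is pushed back, m: 0 (lip over the module's shoulder) to 0.0055 (stop). It lies 48 to 53 mm above the worktop, resists with about 9 N and stays where pushed. Only rocking the module to +y (about 9 degrees to the stop) pushes it. Each clip must be back some 3.5 mm to let the module out; till then it lifts 2 mm and no more
- clip_right (a joint): the same for the clip on the -y side; rocking the module to -y pushes it back
- objective_can: bystander: small black and blue screw canister, 34 mm diameter, 50 mm tall, standing behind the lamp unit; origin at the centre of its underside
- cover_box: bystander: small box with a blue lid, 35x29x18 mm, behind the lamp unit; origin at the centre of its underside
- marker: bystander: white marker pen with red cap, 135 mm long (along y), 11 mm high, lying in front of the lamp unit; origin under its middle
- lamp: the same lamp module; its origin is lamp_foot, its z axis points up along the module to the tab

How it is judged:
By the outcome, as a careful person would: the job done as asked, in the order asked, and still so for the second after the job is handed in, while the arm keeps its last pose, push and grip.
It also fails if it takes over 54 s, if anything falls off the work surface, if the arm or the gripper's body presses on something with over 40 N, if the wrist force passes 120 N, or if a joint passes its speed limit or range.

## Robot

A 6-joint arm with a two-finger parallel gripper is mounted at the origin on a cart in front of the work surface, level with it; the furniture and walls round the work are solid. World frame = base frame: x ahead of the robot, y to its left, z up, the work surface at z = 0. Lengths are in mm, angles in rad, forces in N, time in s.
With the tool pointing down it reaches from about 350 to 875 mm from the base axis. Payload 4.2 kg.
Tool frame: the origin (TCP) lies at the very end of the fingers, on their centre line; the grasp point (between the pads) lies 19 mm behind it; z points along the fingers, y is the direction in which the jaws open and shut (so a half turn about z gives the same grasp; the last joint's range is limited). The gripper opens to 85 mm and grips with 20 to 120 N. Pads are 22 mm wide; open, the fingers measure 114 mm over their backs; the gripper's body (76 mm by 85 mm) begins 54 mm behind the grasp point. The pads swing forward as they close: fully open they stand 13 mm farther back than shut.
Start: joints at [1.384, 0.385, 0.008, 0, -1.194, -0.259], TCP at [269.454, 563.909, 231.312] pointing down, gripper open.
Joint ranges: [-3.14, 3.14], [-1.21, 2.06], [-1.07, 1.41], [-3.16, 2.05], [-2.99, -0.16], [-3.1, 3.1]. Speed limits (rad/s): [2.79, 2.79, 3.14, 3.14, 3.14, 3.14].

## Interface

Orientations are given as a unit quaternion [x, y, z, w].
In Python, from bench import telemetry, eyes, arm gives the robot as it stands. The module is installed in compiled form; this text tells all that it offers.
- The arm moves only by the tool move_arm, never from a script. Its argument "deltas" is text: rows parted by semicolons, each of 6 numbers parted by spaces: the shift along the tool's x, y, z in cm, then the turn, a rotation vector about the tool's x, y, z in rad. A call has 1 to 12 rows; each row shifts and turns the commanded pose from where the row before left it, along the tool's axes as they then stand; what a row does not reach is not made up. A row lasts 1/8 s, in which the tool goes at most 62.5 mm and 10.7 degrees, less where a joint would pass 70% of its speed; a pose out of reach is approached as far as the arm can. A call is refused whole if a number of a shift passes 6.25 or a number of a turn 0.188, either way. A call with a gripper value outside its range is refused whole. "grip" is the finger opening in cm, from 0 to 8.54, set as the call begins (left out, the last holds). The fingers move at their own pace and stop on an object; the grip force is fixed at half the most. Time passes only in rows, so rows that do not move let the fingers close. It gives the time, the measured TCP pose, the force and the opening at its end, in the units of the state.
- telemetry.read_state(): the state, without advancing time (a new reading comes with each control period).
- eyes.get_image(name): name is "scene" or "side" or "wrist"; returns a dict with "pixels" (420x560x3 uint8, blue, green, red), "range_z" (420x560 float32, mm along the optical axis (not along the pixel's ray), 0 where there is no reading), "fx", "fy", "cx", "cy" (pixels), "origin" and "orientation" of the camera in the world; the wrist camera has in their place "tool_from_camera" (4x4, takes a point from camera to tool coordinates, whose origin is the TCP and whose axes are the flange's). Camera axes: x right, y up, looking along -z (the intrinsics and any distortion apply to the point x, -y, -z); pixel columns grow to the right and rows downward; lengths in mm; the calibration is good to about 2 mm. A picture is of the moment at which its call begins: read the wrist's pose just before it.
- arm.job_done(): hands the job in, once; it reports no verdict.
Trained networks look in a picture, given as the dict that the camera call returned (one of the last four; its "shot" number tells which), for a name from the list of things; names that differ only in an ending like _2 or _b are one class to them, and where a whole thing is asked for, a point or a joint stands for the part that bears it (a point fixed in the world has none). Each returns a list of dicts, best first, with "p" (0 to 1); they miss things now and then, are a little off and sometimes report something else, mostly with a low value. They report only what shows in the picture. A call takes as long as a camera call.
- eyes.boxes_of(picture, name): "point" ([x, y, z] in mm, in world coordinates, good to about 4 mm: the middle of the surface that is visible of it).
The state is a dict: "clock": time; "joints": joint angles; "joint_vel": joint speeds; "joint_efforts": joint torques, N m; "position": TCP position; "ee_rot": TCP orientation; "contact_force": force on the tool from outside, world axes, zero at the start; "wrist_torque": the same for the moment, N m; "gripper_width": finger opening in mm.
Only numpy, scipy, OpenCV 4.12 (cv2) and the standard library are available. Lean on these libraries where they do the work, as an engineer would, in place of code of your own. Each camera call takes 0.05 s, during which the arm holds its last target.

## Working session

There is one attempt and no reset: what is moved stays moved. The work goes in short steps, Python scripts to look and compute and a tool call to move; the robot and the scene stay as the last step left them, time stands still between calls to the robot, and variables do not carry over. Pictures are saved under pics/ and viewed, and the job is handed in when it is done.

Besides the shell and the picture viewer there is one more tool, called as name(argument=value, ...) on one line, values as JSON. move_arm: Moves the arm, as the interface text tells. Its arguments: {"type":"object","properties":{"deltas":{"type":"string"},"grip":{"type":"number"}},"required":["deltas"]}

```bash
mkdir -p pics; cat > h.py <<'E'
import numpy as np, cv2
from scipy.spatial.transform import Rotation as R
from bench import telemetry, eyes, arm
def st():
    s=telemetry.read_state(); return s
def cam(name):
    s=st(); im=eyes.get_image(name)
    if name=="wrist":
        T=np.eye(4);T[:3,:3]=R.from_quat(s["ee_rot"]).as_matrix();T[:3,3]=s["position"]
        im["W"]=T@np.array(im["tool_from_camera"])
    else:
        T=np.eye(4);T[:3,:3]=R.from_quat(im["orientation"]).as_matrix();T[:3,3]=im["origin"]; im["W"]=T
    return im
def cloud(im):
    z=im["range_z"].astype(float);h,w=z.shape
    u,v=np.meshgrid(np.arange(w),np.arange(h))
    K=np.array([[im["fx"],0,im["cx"]],[0,im["fy"],im["cy"]],[0,0,1.]])
    d=np.array(im.get("distortion",np.zeros(5)),float)
    p=cv2.undistortPoints(np.stack([u,v],-1).reshape(-1,1,2).astype(float),K,d).reshape(h,w,2)
    P=np.stack([p[...,0]*z,-p[...,1]*z,-z],-1)
    P=P@im["W"][:3,:3].T+im["W"][:3,3]; P[z==0]=np.nan
    return P
E
python3 - <<'E'
from h import *
s=st()
print({k:np.round(v,3) for k,v in s.items()})
for n in ["scene","side","wrist"]:
    im=cam(n); cv2.imwrite(f"pics/a_{n}.png",im["pixels"])
    print(n,[ (k,np.round(v,3).tolist()) for k,v in im.items() if k not in("pixels","range_z","shot")])
    for t in ["lamp_unit","dimmer_grip","lamp_tab","dimmer","lamp"]:
        print(t,[(np.round(b["point"],1).tolist(),round(b["p"],2)) for b in eyes.boxes_of(im,t)[:2]])
    np.save(f"a_{n}.npy",cloud(im))
E
```

```text
{'clock': np.float64(0.0), 'joints': array([ 1.384,  0.386,  0.007, -0.   , -1.194, -0.259]), 'joint_vel': array([-0.001, -0.   ,  0.001,  0.002, -0.   , -0.   ]), 'joint_efforts': array([-0.0000e+00, -3.9229e+01,  1.8840e+01,  4.1860e+00, -5.0000e-03,
       -0.0000e+00]), 'position': array([269.215, 563.397, 230.237]), 'ee_rot': array([ 0.975, -0.221, -0.   ,  0.001]), 'contact_force': array([-0.003,  0.762, -0.418]), 'wrist_torque': array([-0.014,  0.025, -0.042]), 'gripper_width': np.float64(85.817)}
scene [('fx', 529.559), ('fy', 529.559), ('cx', 278.6), ('cy', 212.026), ('origin', [1.301, -152.821, 638.6]), ('orientation', [0.388, -0.185, -0.376, 0.821]), ('W', [[0.649, 0.474, -0.595, 1.301], [-0.761, 0.416, -0.498, -152.821], [0.011, 0.776, 0.631, 638.6], [0.0, 0.0, 0.0, 1.0]])]
lamp_unit [([471.6, 163.6, 57.9], 0.85)]
dimmer_grip [([495.3, 135.8, 78.4], 0.68), ([473.4, 162.8, 51.7], 0.55)]
lamp_tab [([497.0, 240.2, 77.6], 0.62)]
dimmer [([499.5, 140.2, 80.8], 0.63)]
lamp []
side [('fx', 449.611), ('fy', 449.611), ('cx', 284.58), ('cy', 205.422), ('origin', [276.893, -13.165, 862.348]), ('orientation', [0.203, -0.082, -0.361, 0.906]), ('W', [[0.726, 0.622, -0.294, 276.893], [-0.688, 0.657, -0.309, -13.165], [0.001, 0.426, 0.905, 862.348], [0.0, 0.0, 0.0, 1.0]])]
lamp_unit [([493.8, 180.3, 55.7], 0.88)]
dimmer_grip [([498.3, 140.6, 83.3], 0.75)]
lamp_tab [([501.2, 240.0, 75.5], 0.65)]
dimmer [([497.2, 138.2, 78.4], 0.56)]
lamp [([498.6, 244.0, 70.0], 0.82)]
wrist [('fx', 300.784), ('fy', 300.784), ('cx', 279.948), ('cy', 203.545), ('tool_from_camera', [[-0.0, 0.958, 0.288, 73.768], [1.0, 0.0, 0.0, -0.249], [-0.0, 0.288, -0.958, -143.567], [0.0, 0.0, 0.0, 1.0]]), ('W', [[-0.432, 0.864, 0.259, 336.12], [-0.902, -0.413, -0.124, 532.321], [0.0, -0.288, 0.958, 374.883], [0.0, 0.0, 0.0, 1.0]])]
lamp_unit []
dimmer_grip []
lamp_tab []
dimmer []
lamp []
```

View pics/a_scene.png

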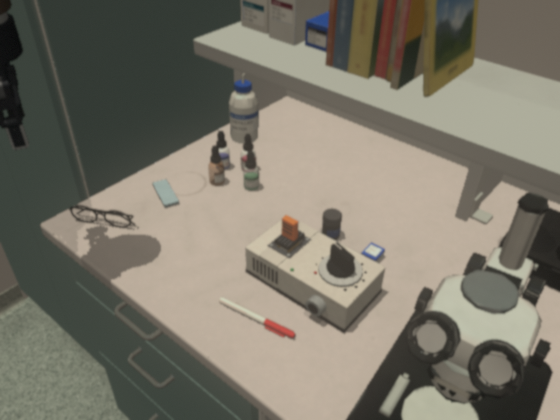

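View pics/a_side.png

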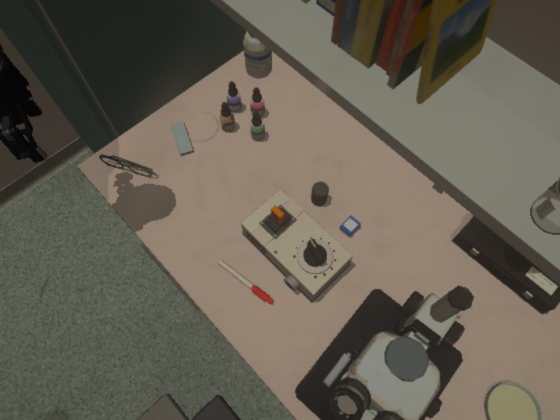

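```bash
python3 - <<'E'
import numpy as np,cv2
for n in["scene","side"]:
    P=np.load(f"a_{n}.npy").reshape(-1,3)
    im=cv2.imread(f"pics/a_{n}.png").reshape(-1,3).astype(float)
    near=(abs(P[:,0]-500)<140)&(abs(P[:,1]-190)<180)
    top=near&(abs(P[:,2]-58)<4)
    for it in range(1):
        q=P[top][:,:2].astype(np.float32); print(n,len(q),cv2.minAreaRect(q),np.median(P[top][:,2]),np.percentile(q,[1,99],0))
    tbl=near&(abs(P[:,2])<8); print("table z",np.median(P[tbl][:,2]))
    b=near&(P[:,2]>95)&(P[:,2]<108)&(P[:,1]<195)
    q=P[b]; print("bar",len(q),q.mean(0),cv2.minAreaRect(q[:,:2].astype(np.float32)),np.median(q[:,2]))
    b=near&(P[:,2]>102)&(P[:,2]<116)&(P[:,1]>200); q=P[b]; print("tab",len(q),cv2.minAreaRect(q[:,:2].astype(np.float32)) if len(q) else 0,np.median(q[:,2]))
E
```

```text
scene 4263 ((501.6475830078125, 192.32086181640625), (110.71993255615234, 197.9875030517578), 0.8389254808425903) 56.26838685992038 [[447.65708191  94.89283646]
 [554.56466064 288.51541626]]
table z -1.7530911871183434
bar 215 [500.48961209 141.43794814  99.17382057] ((502.048095703125, 141.71163940429688), (42.11256408691406, 15.234639167785645), 75.14947509765625) 99.41777481676172
tab 99 ((500.40264892578125, 241.92530822753906), (13.20376205444336, 26.10331916809082), 2.2567667961120605) 105.52925449335874
side 4111 ((541.2054443359375, 196.7559814453125), (180.73622131347656, 198.6920928955078), 0.9370772242546082) 58.5488927365443 [[451.25453186  97.81243591]
 [558.24762573 292.45661926]]
table z 0.5026252703327145
bar 179 [504.96142159 145.04114914 101.53187061] ((506.0379638671875, 145.97671508789062), (42.48237609863281, 14.19753646850586), 74.84182739257812) 101.65265418831098
tab 98 ((503.9129638671875, 244.84576416015625), (24.9779109954834, 13.11671257019043), 88.46012878417969) 107.89688500558248
```

The pictures show the unit's dial at about scene (342,262) and side (316,253). The orange tab is at scene (290,228) and side (278,213). The two clouds agree to 3 mm, giving the unit near (503,194) with yaw about 0.9° and the bar about 75° from world x, so the dimmer is about 1.06 rad. Next I move above the dial and refine with the wrist camera.

move_arm(deltas="4.91 3.45 0 0 0 0.173;4.41 4.22 0 0 0 0.173;4.91 3.45 0 0 0 0", grip=8.5)

```text
clock: 1.27
position: [320.6, 390.7, 231.2]
ee_rot: [0.922, -0.386, 0.0, 0.0]
contact_force: [1.2, 1.1, 0.5]
gripper_width: 84.9
```

```bash
cat >> h.py <<'E'
def to(x,y,z=None,yaw=None):
    """print tool-frame delta (cm) to world target and tool z turn to make tool-y yaw (deg)"""
    s=st(); M=R.from_quat(s["ee_rot"]).as_matrix(); p=np.array(s["position"])
    t=np.array([x,y,p[2] if z is None else z])
    yy=np.degrees(np.arctan2(M[1,1],M[0,1]))
    d=M.T@(t-p)/10
    print("pos",np.round(p,1),"yawy",round(yy,2),"tilt",np.round(M[:,2],4),"F",np.round(s["contact_force"],1),"T",np.round(s["wrist_torque"],2),"w",round(float(s["gripper_width"]),1),"t",s["clock"],"delta cm",np.round(d,3))
    if yaw is not None:
        e=(yaw-yy+180)%360-180; print("turn z",round(-np.radians(e),4))
E
python3 -c "
from h import *
to(504.5,144.5,None,165)"
```

```text
pos [320.6 390.7 231.2] yawy -135.41 tilt [ 2.e-04 -1.e-04 -1.e+00] F [1.2 1.1 0.5] T [-0.03 -0.12  0.01] w 84.9 t 1.275 delta cm [3.0443e+01 4.1870e+00 8.0000e-03]
turn z 1.04
```

move_arm(deltas="5.07 0.7 0 0 0 0;5.07 0.7 0 0 0 0;5.07 0.7 0 0 0 0;5.07 0.7 0 0 0 0;5.07 0.7 0 0 0 0;5.07 0.7 0 0 0 0;0 0 0 0 0 0.173;0 0 0 0 0 0.173;0 0 0 0 0 0.173;0 0 0 0 0 0.173;0 0 0 0 0 0.173;0 0 0 0 0 0.173")

```text
clock: 2.78
position: [504.1, 146.5, 231.4]
ee_rot: [-0.608, 0.794, -0.0, 0.0]
contact_force: [0.2, -0.1, -0.2]
gripper_width: 85.0
```

```bash
cat > meas.py <<'E'
from h import *
import sys
im=cam("wrist"); cv2.imwrite(f"pics/{sys.argv[1]}.png",im["pixels"])
P=cloud(im).reshape(-1,3)
near=(abs(P[:,0]-500)<140)&(abs(P[:,1]-190)<180)
top=near&(abs(P[:,2]-58)<3)&(abs(P[:,0]-503)<64); q=P[top]; print("top",len(q),cv2.minAreaRect(q[:,:2].astype(np.float32)),np.median(q[:,2]))
b=near&(P[:,2]>97)&(P[:,2]<108)&(P[:,1]<195)&(np.hypot(P[:,0]-504,P[:,1]-144)<30)
q=P[b]
if len(q): print("bar",len(q),cv2.minAreaRect(q[:,:2].astype(np.float32)),np.median(q[:,2]))
b=near&(P[:,2]>102)&(P[:,2]<116)&(P[:,1]>210)&(np.hypot(P[:,0]-504,P[:,1]-244)<30); q=P[b]
if len(q): print("tab",len(q),cv2.minAreaRect(q[:,:2].astype(np.float32)),np.median(q[:,2]))
to(504.5,144.5,None,165)
E
python3 meas.py b1
```

```text
top 11514 ((504.62078857421875, 194.12255859375), (108.16925811767578, 198.07968139648438), 0.8242199420928955) 58.982673297453346
bar 636 ((505.1478271484375, 144.22030639648438), (42.33655548095703, 13.42969036102295), 74.96929931640625) 102.63105725731728
tab 304 ((503.63037109375, 243.3992919921875), (12.307273864746094, 26.232450485229492), 1.1340084075927734) 108.6257805138265
pos [504.1 146.5 231.4] yawy 164.63 tilt [ 2.e-04  1.e-04 -1.e+00] F [0.2 0.5 0.4] T [ 0.01 -0.03  0.03] w 85.1 t 2.825 delta cm [ 0.182 -0.09  -0.   ]
turn z -0.0065
```

View pics/b1.png

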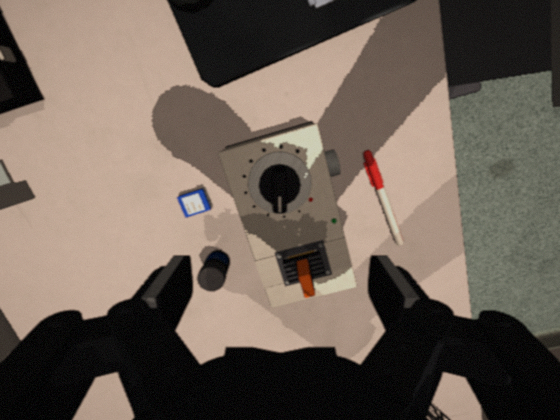

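The wrist view shows the dial at (280,183) with its white pointer at (280,203) towards the tab at (306,275), and the red dot at (311,200). Heights and sizes match the spec. Going down onto the bar.

move_arm(deltas="0.2 -0.15 3 0 0 -0.006;0 0 5 0 0 0;0 0 4 0 0 0;0 0 2.45 0 0 0;0 0 1 0 0 0;0 0 0 0 0 0", grip=5)

```text
clock: 3.58
position: [505.2, 144.2, 76.8]
ee_rot: [-0.613, 0.79, -0.0, -0.0]
contact_force: [0.1, -0.2, 0.1]
gripper_width: 49.9
```

```bash
python3 -c "
from h import *
to(505,144.2,77,165)"
```

```text
pos [505.2 144.2  76.8] yawy 165.57 tilt [-2.e-04 -3.e-04 -1.e+00] F [ 0.1 -0.2  0.1] T [ 0.01 -0.02  0.03] w 49.9 t 3.575 delta cm [ 0.008  0.018 -0.019]
turn z 0.0099
```

move_arm(deltas="0 0 0 0 0 0.005;0 0 0 0 0 0;0 0 0 0 0 0;0 0 0 0 0 0;0 0 0 0 0 0;0 0 0 0 0 0", grip=0.8)

```text
clock: 4.32
position: [504.6, 144.8, 78.2]
ee_rot: [-0.61, 0.792, 0.0, 0.0]
contact_force: [-5.4, 1.8, 6.2]
gripper_width: 12.8
```

```bash
python3 -c "
from h import *
to(505,144.2,77,165)"
```

```text
pos [504.6 144.8  78.2] yawy 165.24 tilt [ 3.0e-04  1.1e-03 -1.0e+00] F [-5.4  1.8  6.2] T [ 0.64  1.28 -0.06] w 12.8 t 4.325 delta cm [ 0.045 -0.049  0.117]
turn z 0.0041
```

move_arm(deltas="0 -0.03 -0.1 0 0 -0.1;0 0 0 0 0 -0.15;0 0 0 0 0 -0.15;0 0 0 0 0 -0.15;0 0 0 0 0 -0.15;0 0 0 0 0 -0.15;0 0 0 0 0 -0.1;0 0 0 0 0 0;0 0 0 0 0 0")

```text
clock: 5.45
position: [504.2, 144.7, 78.2]
ee_rot: [0.905, -0.425, -0.001, -0.0]
contact_force: [-4.9, 3.8, 1.1]
gripper_width: 12.7
```

```bash
python3 -c "
from h import *
to(505,144.2,78,225.8)"
```

```text
pos [504.2 144.7  78.2] yawy -140.36 tilt [-0.0011  0.0012 -1.    ] F [-4.9  3.8  1.1] T [1.08 1.23 0.04] w 12.7 t 5.45 delta cm [ 0.09  -0.023  0.023]
turn z -0.1075
```

move_arm(deltas="0 0 0 0 0 -0.05;0 0 0 0 0 -0.05;0 0 0 0 0 0;0 0 0 0 0 0")

```text
clock: 5.95
position: [504.2, 144.7, 78.2]
ee_rot: [0.925, -0.38, -0.001, -0.0]
contact_force: [-4.5, 4.2, 1.0]
gripper_width: 12.9
```

```bash
python3 -c "
from h import *
to(505,144.2,78,225.8)"
```

```text
pos [504.2 144.7  78.2] yawy -134.63 tilt [-0.0013  0.0011 -1.    ] F [-4.5  4.2  1. ] T [1.13 1.25 0.05] w 12.9 t 5.95 delta cm [ 0.093 -0.02   0.022]
turn z -0.0075
```

move_arm(deltas="0 0 0 0 0 -0.03;0 0 0 0 0 -0.03;0 0 0 0 0 0;0 0 0 0 0 0")

```text
clock: 6.45
position: [504.1, 144.7, 78.2]
ee_rot: [0.935, -0.355, -0.001, -0.001]
contact_force: [-3.8, 2.8, 2.6]
gripper_width: 13.2
```

```bash
python3 -c "
from h import *
to(505,144.2,78,225.8)"
```

```text
pos [504.1 144.7  78.2] yawy -131.62 tilt [-0.0014  0.0027 -1.    ] F [-3.8  2.8  2.6] T [ 1.07  1.21 -1.48] w 13.2 t 6.45 delta cm [ 0.096 -0.02   0.024]
turn z 0.045
```

move_arm(deltas="0 0 0 0 0 0;0 0 0 0 0 0;0 0 0 0 0 0;0 0 -3 0 0 0;0 0 -6 0 0 0;0 0 -4 0 0 0;0 0 -2 0 0 0;0 0 0 0 0 0", grip=5)

```text
clock: 7.45
position: [506.1, 144.5, 229.5]
ee_rot: [0.936, -0.352, 0.001, -0.002]
contact_force: [-0.5, 0.8, -0.9]
gripper_width: 50.2
```

```bash
python3 meas.py c1; python3 -c "
from h import *
to(503.9,243.9,78,180.9)"
```

```text
top 11187 ((504.2506103515625, 194.72027587890625), (108.46664428710938, 197.9976348876953), 0.8710451722145081) 58.95353880550084
bar 633 ((505.3334655761719, 144.5885467529297), (13.898909568786621, 42.064422607421875), 45.88887405395508) 102.6620664725483
tab 27 ((509.88031005859375, 243.3936767578125), (23.095151901245117, 2.4639205932617188), 85.09890747070312) 105.4073318712475
pos [505.2 144.1 227.8] yawy -131.19 tilt [ 4.e-04  7.e-04 -1.e+00] F [-1.2 -0.5 -0.2] T [0.01 0.01 0.02] w 50.0 t 7.5 delta cm [-0.077  0.016  0.   ]
turn z 1.1137
pos [505.2 144.1 227.8] yawy -131.19 tilt [ 4.e-04  7.e-04 -1.e+00] F [-1.2 -0.5 -0.2] T [0.01 0.01 0.02] w 50.0 t 7.5 delta cm [-6.666 -7.413 14.986]
turn z 0.8362
```

View pics/c1.png

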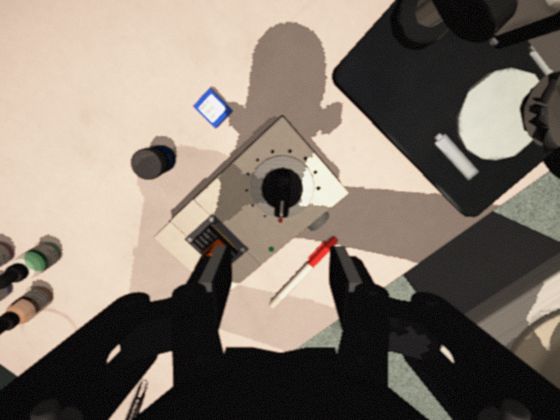

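Bar at 135.9° world minus the unit's 0.9° gives 135.0°, so the dial is at minimum; its pointer tip is on the red dot at (281,217). Moving to the tab.

move_arm(deltas="-3.33 -3.71 0 0 0 0;-3.33 -3.71 0 0 0 0;0 0 0 0 0 0.167;0 0 0 0 0 0.167;0 0 0 0 0 0.167;0 0 0 0 0 0.167;0 0 0 0 0 0.168;0 0 0 0 0 0;0 0 0 0 0 0", grip=6)

```text
clock: 8.62
position: [503.7, 243.5, 226.7]
ee_rot: [0.714, -0.701, -0.0, 0.001]
contact_force: [-0.1, 0.3, 0.3]
gripper_width: 59.9
```

```bash
python3 meas.py d1; python3 -c "
from h import *
to(503.7,244,77.5,180.9)"
```

```text
top 15450 ((504.5418701171875, 193.75860595703125), (108.2612533569336, 197.5932159423828), 0.859014093875885) 58.9635745762418
bar 884 ((505.3730773925781, 144.23220825195312), (14.093355178833008, 41.29880142211914), 45.89414596557617) 102.6430930434122
tab 378 ((503.63372802734375, 243.59954833984375), (12.06572437286377, 25.091245651245117), 1.1659629344940186) 108.66753399810213
pos [503.8 243.6 227. ] yawy -178.98 tilt [-1.1e-03 -9.0e-04 -1.0e+00] F [ 0.4  0.6 -0.2] T [ 0.01 -0.04  0.  ] w 60.0 t 8.675 delta cm [9.912e+00 1.120e-01 9.000e-03]
turn z 0.2797
pos [503.8 243.6 227. ] yawy -178.98 tilt [-1.1e-03 -9.0e-04 -1.0e+00] F [ 0.4  0.6 -0.2] T [ 0.01 -0.04  0.  ] w 60.0 t 8.675 delta cm [-5.2000e-02 -3.0000e-03  1.4953e+01]
turn z 0.0022
```

View pics/d1.png

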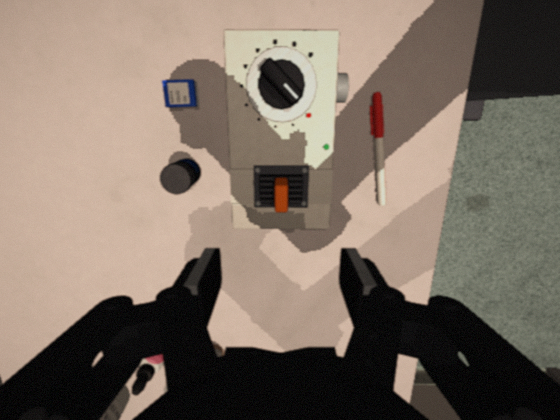

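The tab is at (282,195), centred between the fingers, and the dial pointer at (291,92) aims at the red dot (309,115). Descending to grip the tab.

move_arm(deltas="0 0 5 0 0 0;0 0 5 0 0 0;0 0 3.5 0 0 0;0 0 1.4 0 0 0;0 0 0 0 0 0")

```text
clock: 9.3
position: [504.1, 243.7, 78.5]
ee_rot: [0.713, -0.701, 0.0, 0.001]
contact_force: [0.1, 0.2, -0.4]
gripper_width: 60.2
```

move_arm(deltas="0 0 0 0 0 0;0 0 0 0 0 0;0 0 0 0 0 0;0 0 0 0 0 0;0 0 0 0 0 0;0 0 0 0 0 0", grip=0.5)

```text
clock: 10.05
position: [504.5, 244.2, 79.9]
ee_rot: [0.713, -0.701, 0.0, -0.001]
contact_force: [-1.4, -0.2, 6.6]
gripper_width: 11.1
```

```bash
python3 -c "
from h import *
to(503.7,244,77.5,180.9)"
```

```text
pos [504.5 244.2  79.9] yawy -179.06 tilt [ 1.4e-03  8.0e-04 -1.0e+00] F [-1.4 -0.2  6.6] T [0.   0.41 0.01] w 11.1 t 10.05 delta cm [0.014 0.083 0.241]
turn z 0.0007
```

The grip sits about 3 mm higher than intended, so I'll regrip lower.

move_arm(deltas="0 0 0 0 0 0;0 0 0 0 0 0;0 0 0.35 0 0 0;0 0 0 0 0 0", grip=3)

```text
clock: 10.55
position: [503.8, 243.5, 74.7]
ee_rot: [0.713, -0.701, -0.0, 0.001]
contact_force: [-0.2, 0.5, 0.6]
gripper_width: 30.2
```

move_arm(deltas="0 0 0 0 0 0;0 0 0 0 0 0;0 0 0 0 0 0;0 0 0 0 0 0;0 0 0 0 0 0", grip=0.5)

```text
clock: 11.18
position: [504.1, 243.8, 75.3]
ee_rot: [0.713, -0.701, 0.0, -0.0]
contact_force: [-0.2, -0.5, -1.0]
gripper_width: 10.9
```

```bash
python3 -c "
from h import *
to(503.7,244,77.5,180.9)"
```

```text
pos [504.1 243.8  75.3] yawy -179.08 tilt [ 0.  0. -1.] F [-0.2 -0.5 -1. ] T [-0.09 -0.12  0.02] w 10.9 t 11.175 delta cm [-0.021  0.037 -0.222]
turn z 0.0003
```

move_arm(deltas="-0.24 0 0 0 0.04 0;-0.24 0 0 0 0.04 0;-0.24 0 0.01 0 0.04 0;-0.24 0 0.01 0 0.04 0;0 0 0 0 0 0;0 0 0 0 0 0")

```text
clock: 11.92
position: [503.7, 252.7, 74.7]
ee_rot: [0.71, -0.699, 0.057, 0.056]
contact_force: [-0.5, -2.9, 2.1]
gripper_width: 11.2
```

```bash
python3 -c "
from h import *
to(503.7,244,77.5,180.9)
im=cam('side');cv2.imwrite('pics/e1.png',cv2.resize(im['pixels'][140:320,190:400],None,fx=3,fy=3))"
```

```text
pos [503.7 252.7  74.7] yawy -179.11 tilt [ 0.002  -0.1594 -0.9872] F [-0.5 -2.9  2.1] T [-0.67 -0.08  0.02] w 11.2 t 11.925 delta cm [ 0.907  0.018 -0.142]
turn z -0.0002
```

View pics/e1.png

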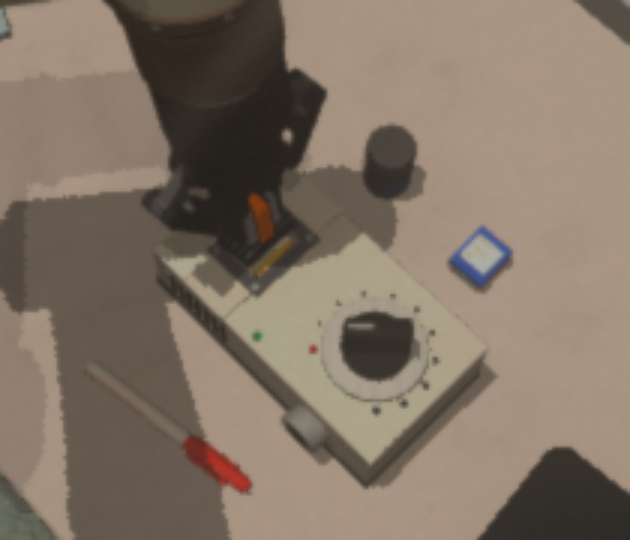

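Module leaning to +y, with tab at (262,217) and the brass clip on the -y side visible at (275,257). Pushing a little further to confirm the stop.

move_arm(deltas="-0.12 0 0 0 0.02 0;-0.12 0 0 0 0.02 0;0 0 0 0 0 0;0 0 0 0 0 0")

```text
clock: 12.48
position: [503.7, 254.6, 74.4]
ee_rot: [0.709, -0.698, 0.072, 0.071]
contact_force: [0.5, -7.0, 4.9]
gripper_width: 11.3
```

```bash
python3 -c "
from h import *
to(503.7,244,77.5,180.9)"
```

```text
pos [503.7 254.6  74.4] yawy -179.11 tilt [ 0.0022 -0.2013 -0.9795] F [ 0.5 -7.   4.9] T [-1.37 -0.07  0.05] w 11.3 t 12.475 delta cm [ 1.097  0.018 -0.086]
turn z -0.0003
```

move_arm(deltas="-0.2 0 0 0 0 0;0 0 0 0 0 0;0 0 0 0 0 0")

```text
clock: 12.85
position: [503.6, 254.8, 74.4]
ee_rot: [0.709, -0.698, 0.072, 0.073]
contact_force: [3.0, -12.1, 7.2]
gripper_width: 11.4
```

```bash
python3 -c "
from h import *
to(503.7,244,77.5,180.9)"
```

```text
pos [503.6 254.8  74.4] yawy -179.14 tilt [ 0.0012 -0.2043 -0.9789] F [  3.  -12.1   7.2] T [-2.66 -0.56  0.23] w 11.4 t 12.85 delta cm [ 1.118  0.01  -0.081]
turn z -0.0008
```

The stop is firm on the +y side. Now over to -y.

move_arm(deltas="0.4 0 0 0 -0.04 0;0.24 0 0.005 0 -0.04 0;0.24 0 0.005 0 -0.04 0;0.24 0 0.005 0 -0.04 0;0.24 0 0.005 0 -0.04 0;0.24 0 0.005 0 -0.04 0;0.24 0 0.005 0 -0.04 0;0.24 0 0.005 0 -0.04 0;0.24 0 0.005 0 -0.04 0;0.24 0 0.005 0 -0.04 0;0 0 0 0 0 0;0 0 0 0 0 0")

```text
clock: 14.35
position: [504.5, 233.6, 74.2]
ee_rot: [0.709, -0.698, -0.071, -0.071]
contact_force: [-1.3, 4.1, 1.4]
gripper_width: 11.4
```

```bash
python3 -c "
from h import *
to(503.7,244,77.5,180.9)"
```

```text
pos [504.5 233.6  74.2] yawy -179.06 tilt [-0.0023  0.1995 -0.9799] F [-1.3  4.1  1.4] T [0.22 0.56 0.06] w 11.4 t 14.35 delta cm [-1.085  0.06  -0.118]
turn z 0.0007
```

move_arm(deltas="0.15 0 0 0 -0.02 0;0.15 0 0 0 -0.02 0;0 0 0 0 0 0;0 0 0 0 0 0")

```text
clock: 14.85
position: [504.6, 233.7, 74.2]
ee_rot: [0.708, -0.696, -0.086, -0.087]
contact_force: [-4.4, 14.8, 2.2]
gripper_width: 10.9
```

```bash
python3 -c "
from h import *
to(503.7,244,77.5,180.9)"
```

```text
pos [504.6 233.7  74.2] yawy -179.06 tilt [-0.0019  0.2429 -0.9701] F [-4.4 14.8  2.2] T [2.77 1.37 0.19] w 10.9 t 14.85 delta cm [-1.083  0.07  -0.065]
turn z 0.0006
```

move_arm(deltas="0.2 0 0 0 0 0;0 0 0 0 0 0;0 0 0 0 0 0")

```text
clock: 15.22
position: [504.6, 233.5, 74.2]
ee_rot: [0.708, -0.696, -0.087, -0.088]
contact_force: [-6.1, 20.5, 1.8]
gripper_width: 11.3
```

```bash
python3 -c "
from h import *
to(503.7,244,77.5,180.9)
im=cam('side');cv2.imwrite('pics/f1.png',cv2.resize(im['pixels'][140:320,190:400],None,fx=3,fy=3))"
```

```text
pos [504.6 233.5  74.2] yawy -179.05 tilt [-0.0013  0.2452 -0.9695] F [-6.1 20.5  1.8] T [4.29 1.88 0.32] w 11.3 t 15.225 delta cm [-1.1    0.074 -0.06 ]
turn z 0.0009
```

View pics/f1.png

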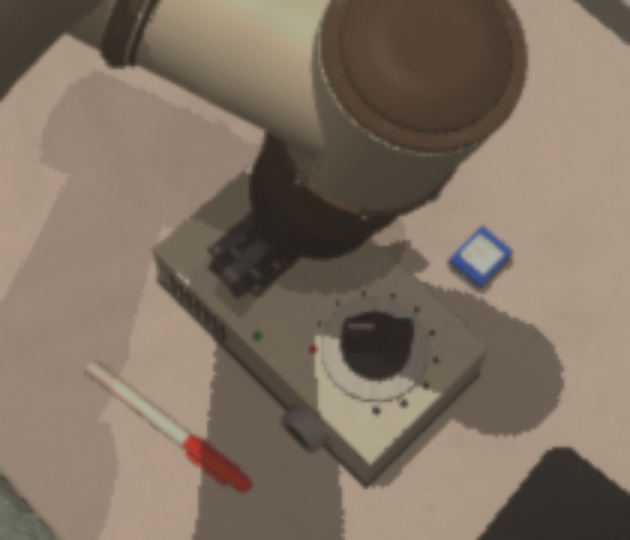

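Firm stop on the -y side too (20 N, no further travel); the dial still points at the red dot (313,350). Back to upright.

move_arm(deltas="-0.44 0 0 0 0.04 0;-0.24 0 0.005 0 0.04 0;-0.24 0 0.005 0 0.04 0;-0.24 0 0.005 0 0.04 0;-0.24 0 0.005 0 0.04 0;-0.24 0 0.005 0 0.04 0;0 0 0 0 0 0;0 0 0 0 0 0")

```text
clock: 16.27
position: [504.4, 245.1, 75.3]
ee_rot: [0.713, -0.701, -0.001, -0.002]
contact_force: [-3.0, 5.6, -0.2]
gripper_width: 10.8
```

```bash
python3 -c "
from h import *
to(503.8,244,75,180.9)"
```

```text
pos [504.4 245.1  75.3] yawy -179.08 tilt [ 0.0017  0.0032 -1.    ] F [-3.   5.6 -0.2] T [1.97 0.93 0.03] w 10.8 t 16.275 delta cm [0.105 0.063 0.029]
turn z 0.0004
```

move_arm(deltas="0.1 0 -0.2 0 0 0;0 0 -0.3 0 0 0;0 0 0 0 0 0;0 0 0 0 0 0")

```text
clock: 16.77
position: [504.4, 244.3, 79.4]
ee_rot: [0.712, -0.702, -0.001, -0.002]
contact_force: [-1.8, 7.3, -4.1]
gripper_width: 10.9
```

```bash
python3 -c "
from h import *
to(503.8,244,75,180.9)
im=cam('wrist');cv2.imwrite('pics/g1.png',im['pixels'])
im=cam('scene');cv2.imwrite('pics/g2.png',cv2.resize(im['pixels'][180:330,220:400],None,fx=4,fy=4))"
```

```text
pos [504.4 244.3  79.4] yawy -179.16 tilt [ 0.0015  0.0045 -1.    ] F [-1.8  7.3 -4.1] T [ 2.56  0.61 -0.01] w 10.9 t 16.775 delta cm [0.029 0.062 0.439]
turn z -0.001
```

View pics/g1.png

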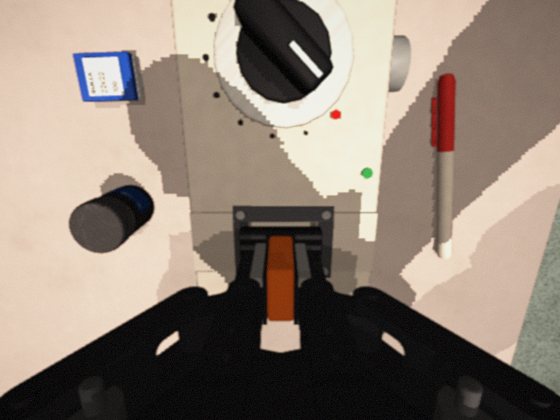

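View pics/g2.png

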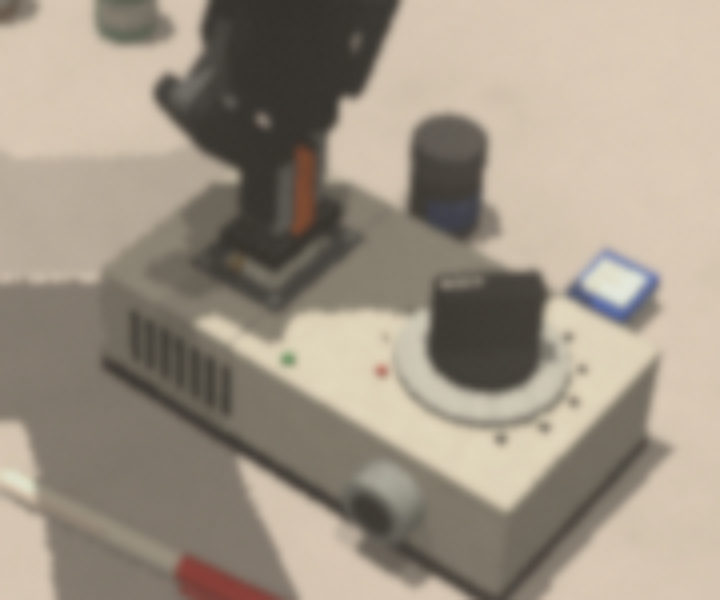

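move_arm(deltas="0.2 0 0 0 -0.035 0;0.2 0 0 0 -0.035 0;0 0 0 0 0 0;0 0 0 0 0 0")

```text
clock: 17.38
position: [504.5, 240.3, 79.8]
ee_rot: [0.712, -0.701, -0.026, -0.027]
contact_force: [-2.7, 8.5, -3.4]
gripper_width: 11.1
```

```bash
python3 -c "
from h import *
to(503.8,244,75,180.9)"
```

```text
pos [504.5 240.3  79.8] yawy -179.17 tilt [ 6.000e-04  7.430e-02 -9.972e-01] F [-2.7  8.5 -3.4] T [2.46 0.77 0.08] w 11.1 t 17.375 delta cm [-0.33   0.063  0.511]
turn z -0.0012
```

move_arm(deltas="-0.2 0 0 0 0.035 0;-0.2 0 0 0 0.035 0;-0.2 0 0 0 0 0;0 0 0 0 0 0;0 0 0 0 0 0")

```text
clock: 18.0
position: [504.1, 244.4, 80.1]
ee_rot: [0.712, -0.702, -0.0, -0.0]
contact_force: [-0.9, 2.7, -4.1]
gripper_width: 11.5
```

```bash
python3 -c "
from h import *
to(503.8,244,75,180.9)"
```

```text
pos [504.1 244.4  80.1] yawy -179.14 tilt [-0.e+00  9.e-04 -1.e+00] F [-0.9  2.7 -4.1] T [ 1.12  0.12 -0.02] w 11.5 t 18.0 delta cm [0.044 0.029 0.506]
turn z -0.0007
```

move_arm(deltas="-0.1 0 -0.2 0 0 0;0 0 -0.3 0 0 0;0 0 -0.3 0 0 0;0 0 0 0 0 0")

```text
clock: 18.5
position: [504.2, 245.4, 88.8]
ee_rot: [0.713, -0.701, 0.0, -0.0]
contact_force: [0.7, -0.2, -2.0]
gripper_width: 11.0
```

```bash
python3 -c "
from h import *
to(503.8,244,75,180.9)
im=cam('wrist');cv2.imwrite('pics/h1.png',im['pixels'])
P=cloud(im);px=im['pixels'].astype(int)
m=(px[...,2]>120)&(px[...,1]<100)&(px[...,0]<80)&(abs(P[...,0]-504)<15)&(abs(P[...,1]-244)<40)&(P[...,2]>85)
print(m.sum(),np.nanpercentile(P[m],[2,50,98],0))"
```

```text
pos [504.2 245.4  88.8] yawy -179.09 tilt [ 4.e-04  1.e-04 -1.e+00] F [ 0.7 -0.2 -2. ] T [ 0.06 -0.07 -0.04] w 11.0 t 18.5 delta cm [0.135 0.04  1.385]
turn z 0.0002
1265 [[499.80965197 233.3615787  120.66257825]
 [504.74678612 244.83614718 122.36850908]
 [509.784112   257.89737173 123.52027641]]
```

View pics/h1.png

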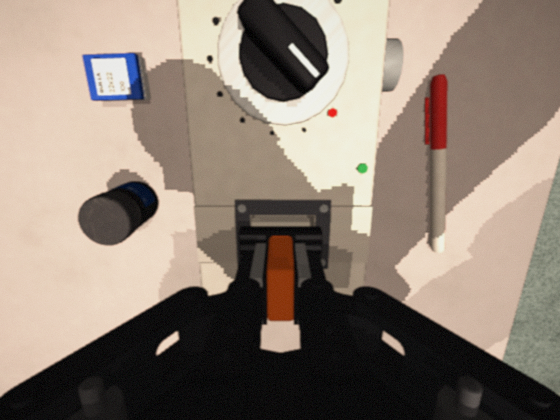

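```bash
cat > tilt.py <<'E'
from h import *
im=cam('wrist')
P=cloud(im);px=im['pixels'].astype(int)
c=(np.array(st()["position"])); 
m=(px[...,2]>1.8*px[...,1])&(px[...,2]>90)&(abs(P[...,0]-c[0])<15)&(abs(P[...,1]-c[1])<40)&(P[...,2]>c[2]+10)
m=cv2.erode(m.astype(np.uint8),np.ones((3,3)))>0
q=P[m];v,u=np.nonzero(m);print(len(q),"px u",u.min(),u.max(),"v",v.min(),v.max())
for _ in range(3):
    A=np.c_[q[:,:2]-[c[0],244],np.ones(len(q))];k,*_=np.linalg.lstsq(A,q[:,2],rcond=None);r=q[:,2]-A@k;q=q[abs(r)<max(2*r.std(),.5)]
print("slopes deg",np.degrees(np.arctan(k[:2])),"z",k[2],"n",len(q),"y",np.percentile(q[:,1],[1,99]),"rms",r.std())
E
python3 tilt.py
```

```text
1620 px u 268 292 v 246 318
slopes deg [0.37084406 9.50014277] z 121.2691349613595 n 1322 y [232.84549211 256.94859358] rms 2.475694856547644
```

```bash
cat >> tilt.py <<'E'
for vv in range(v.min(),v.max()+1,5):
    s=m&(np.arange(m.shape[0])[:,None]==vv); print(vv,np.round(np.nanmedian(P[s],0),1))
cv2.imwrite('pics/tl%d.png'%im['shot'],im['pixels'])
E
python3 tilt.py
```

```text
1627 px u 268 292 v 246 318
slopes deg [0.52287584 8.8751804 ] z 121.17941664411362 n 1329 y [232.85726218 256.71976801] rms 2.351665267495455
246 [504.  232.8 100.3]
251 [504.7 232.9 105.7]
256 [504.5 233.  110.4]
261 [504.5 233.  115.2]
266 [504.7 233.2 119.1]
271 [504.9 234.1 122. ]
276 [504.7 236.  122.4]
281 [504.7 238.6 122. ]
286 [504.6 240.9 122.1]
291 [504.8 243.3 122.1]
296 [504.8 245.9 121.7]
301 [504.5 248.1 122.1]
306 [504.5 250.6 122.1]
311 [504.4 253.2 121.9]
316 [504.4 255.7 121.9]
```

The tab top is level and its side face vertical within about 1°. Its top is at 122 mm, 13.7 mm up, so the module is free and hasn't slipped. Lifting straight out.

move_arm(deltas="0.08 0 -0.5 0 0 0;0 0 -0.8 0 0 0;0 0 -0.8 0 0 0;0 0 -0.8 0 0 0;0 0 -0.8 0 0 0;0 0 -0.8 0 0 0;0 0 -0.8 0 0 0;0 0 -0.5 0 0 0;0 0 -0.3 0 0 0;0 0 0 0 0 0;0 0 0 0 0 0")

```text
clock: 20.02
position: [503.9, 244.7, 149.0]
ee_rot: [0.713, -0.701, -0.0, 0.0]
contact_force: [-0.0, -0.4, -1.9]
gripper_width: 11.2
```

```bash
python3 -c "
from h import *
to(503.8,244,150,180.9)
im=cam('side');cv2.imwrite('pics/i2.png',cv2.resize(im['pixels'][130:310,190:400],None,fx=3,fy=3))
im=cam('scene');cv2.imwrite('pics/i1.png',cv2.resize(im['pixels'][150:340,200:400],None,fx=3,fy=3))
P=cloud(im)
q=P[(abs(P[...,0]-504)<30)&(abs(P[...,1]-244)<8)&(P[...,2]>62)]
print(np.sort(q[:,2])[:8])
b=P[(P[...,2]>95)&(P[...,2]<108)&(np.hypot(P[...,0]-502,P[...,1]-142)<30)];print(cv2.minAreaRect(b[:,:2].astype(np.float32)))
"; python3 tilt.py
```

```text
pos [503.9 244.7 149. ] yawy -179.09 tilt [-6.e-04 -4.e-04 -1.e+00] F [-0.  -0.4 -1.9] T [-0.06  0.   -0.05] w 11.2 t 20.025 delta cm [ 0.066  0.008 -0.097]
turn z 0.0002
[81.72274789 81.88733136 82.0505432  82.08824045 82.95903603 83.01013155
 83.19614144 83.3346554 ]
((501.7302551269531, 142.42214965820312), (15.51775074005127, 41.315338134765625), 46.05989456176758)
1578 px u 268 292 v 246 318
slopes deg [1.83638616 9.24698297] z 181.7383797357238 n 1286 y [232.16416438 256.1066471 ] rms 2.3834843477631615
246 [504.2 232.  161. ]
251 [504.5 232.2 166.2]
256 [505.1 232.3 171. ]
261 [504.5 232.6 175.2]
266 [504.5 232.7 179.5]
271 [504.7 233.5 182.3]
276 [504.9 235.3 183.2]
281 [504.8 237.8 182.7]
286 [503.9 240.2 182.8]
291 [503.9 242.6 182.8]
296 [505.1 245.  182.7]
301 [504.5 247.6 182.4]
306 [504.4 250.1 182.4]
311 [504.4 252.5 182.5]
316 [504.3 255.2 182.2]
```

View pics/i1.png

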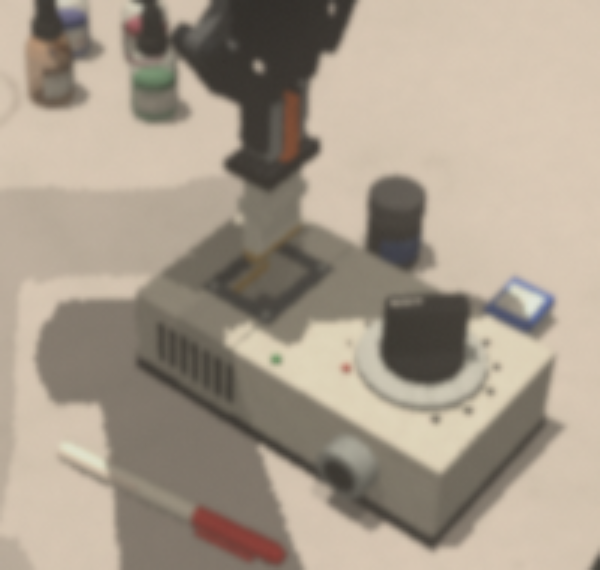

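View pics/i2.png

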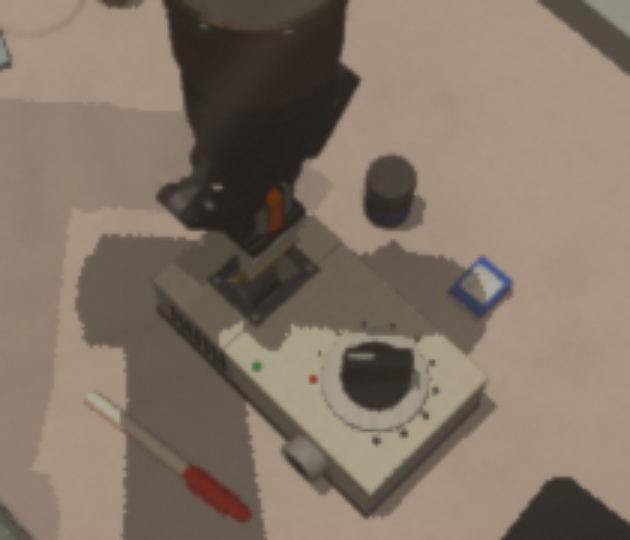

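Module fully out and hanging above the socket, with its foot about 25 mm above the unit's top. The dial bar, marker, box and canister are unchanged. The tab leans about 2° to +y, so I'll trim that.

move_arm(deltas="0 0 0 0 -0.03 0;0 0 0 0 0 0;0 0 0 0 0 0;0 0 0 0 0 0")

```text
clock: 20.68
position: [504.1, 244.8, 149.4]
ee_rot: [0.713, -0.701, -0.011, -0.011]
contact_force: [-0.2, -0.5, -2.3]
gripper_width: 11.3
```

```bash
python3 tilt.py; python3 -c "
from h import *
to(503.8,244,150,180.9); print(np.abs(st()['joint_vel']).max())"
```

```text
1548 px u 268 292 v 246 318
slopes deg [1.71609211 9.1810355 ] z 182.3168832521497 n 1252 y [231.52590199 255.26937486] rms 2.1487185881441655
246 [504.4 231.8 161.3]
251 [504.6 232.  165.9]
256 [504.8 231.8 170.9]
261 [504.8 231.9 175.4]
266 [504.8 231.9 179.6]
271 [504.8 232.5 182.5]
276 [505.  234.4 183.2]
281 [504.8 237.  182.8]
286 [504.7 239.4 182.8]
291 [505.3 241.7 182.9]
296 [504.6 244.4 182.6]
301 [504.6 246.5 183.1]
306 [505.2 249.1 183. ]
311 [504.5 251.8 182.8]
316 [504.5 254.3 183. ]
pos [504.1 244.8 149.3] yawy -179.08 tilt [-5.000e-04  3.000e-02 -9.996e-01] F [ 0.4 -0.1 -1.3] T [-0.08 -0.03 -0.02] w 11.3 t 20.725 delta cm [ 0.078  0.027 -0.069]
turn z 0.0003
0.0009618636598797023
```

Top level, side vertical, everything still. Handing in.

```bash
python3 -c "
from h import *
print(arm.job_done())"
```

```text
the job is handed in; nothing more can be done
None
```

The lamp module is out of its socket and held upright in the gripper, and I handed the job in at about 21 s. No verdict is reported back.

- **Dial:** I turned it about 61° anticlockwise until the stop showed in the wrist torque. Measured afterwards, the bar sits at 135.0° in the unit's frame with its pointer at the red dot. A second reading after the lift agreed, about 0.2° off.
- **Rocking:** The first grip on the tab sat about 3 mm high, so I regripped lower. I then rocked the module to a firm stop towards +y and towards -y; the arm pushed against each stop without moving further.
- **A doubtful moment:** When the module was back upright I saw an unexplained sideways force of 3 to 8 N. It faded once I shifted a few millimetres towards +y, and the module then came out with only about its own weight on the wrist.
- **Final state:** The tab is level and vertical to within about 1°, after I trimmed a 2° lean. The foot is about 25 mm above the unit's top, and the arm is still.
- **Bystanders:** The canister, cover-glass box and marker look undisturbed in the pictures; I did not measure their positions.

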